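# Centre the ceramic pot on its display stand

### The arm

A 6-joint arm with a two-finger parallel gripper is mounted at the origin on the work surface. World frame = base frame: x ahead of the robot, y to its left, z up, the work surface at z = 0. Lengths are in m, angles in rad, forces in N, time in s.
With the tool pointing down it reaches from about 0.25 to 0.725 m from the base axis. Payload 4 kg.
Tool frame: the origin (TCP) lies midway between the tips of the shut fingers; the grasp point (between the pads) lies 19 mm behind it; z points along the fingers, y is the direction in which the jaws open and shut (so a half turn about z gives the same grasp; the last joint's range is limited). The gripper opens to 85 mm and grips with 20 to 120 N. Pads are 22 mm wide; open, the fingers measure 114 mm over their backs; the gripper's body (76 mm by 85 mm) begins 54 mm behind the grasp point. The pads swing forward as they close: fully open they stand 13 mm farther back than shut.
Start: joints at [-1.301, 0.241, 0.005, 1.335, 0, 1.571], TCP at [0.133, -0.482, 0.231] pointing down, gripper open.
Joint ranges: [-2.72, 2.72], [-1.05, 1.87], [-1.09, 1.28], [-1.99, 2.15], [-1.42, 1.44], [-3.14, 3.14]. Speed limits (rad/s): [2.79, 2.79, 3.14, 3.14, 3.14, 3.14].

### API

Orientations are given as a unit quaternion [x, y, z, w].
In Python, from workcell import get_obs, camera, camera_model, job_done, masks_of gives the robot as it stands.
- The arm moves only by the tool jog_arm, never from a script. Its argument "deltas" is a list that holds one entry, the list of rows, each a list of 7 numbers: the shift along the tool's x, y, z in mm, then the turn, a rotation vector about the tool's x, y, z in degrees, then the finger opening in mm, from 0 to 85.4. A call has 1 to 5 rows; each row shifts and turns the pose as measured when the row begins, along the tool's axes as they then stand; what a row does not reach is not made up. A row lasts 1/10 s, in which the tool goes at most 50 mm and 8.59 degrees, less where a joint would pass 70% of its speed; a pose out of reach is approached as far as the arm can. A call with a gripper value outside its range is refused whole. The fingers move at their own pace and stop on an object; the grip force is fixed at half the most. Time passes only in rows, so rows that do not move let the fingers close. It gives the time, the measured TCP pose, the force and the opening at its end, in the units of the state.
- get_obs(): the state, without advancing time (a new reading comes with each control period).
- camera(name): name is "scene" or "top" or "wrist"; returns the picture (420x560x3 uint8, red, green, blue); there is no depth.
- camera_model(name): a dict with "fovy" (degrees; the focal length in pixels is half the picture's height over the tangent of half this angle, whatever the lens; pixels are square), "cx", "cy" (the principal point, pixels), "k1" (the pictures are not rectified: a ray, as slopes to the right and down, at radius r is drawn at 1 + k1 r^2 times it, then the intrinsics apply), "pose" (4x4, takes a point from camera to world coordinates); the wrist camera has in their place "T_tool_cam" (4x4, takes a point from camera to tool coordinates, whose origin is the TCP and whose axes are the flange's). Camera axes: x right, y down, z forward; pixel columns grow to the right and rows downward; lengths in m; the calibration is good to about 2 mm. A picture is of the moment at which its call begins: read the wrist's pose just before it. camera_model takes no time and is no camera call.
- job_done(): hands the job in, once; it reports no verdict.
Trained networks look in the newest picture that a camera, given by its name, has taken for a name from the list of things; names that differ only in an ending like _2 or _b are one class to them, and where a whole thing is asked for, a point or a joint stands for the part that bears it (a point fixed in the world has none). Each returns a list of dicts, best first, with "conf" (0 to 1); they miss things now and then, are a little off and sometimes report something else, mostly with a low value. They report only what shows in the picture. A call takes as long as a camera call. They do not tell look-alikes from the thing itself.
- masks_of(target, camera): "pixels" (420x560 bool, what is visible of it) and "at" ([column, row] in pixels, amid what is visible of it).
The state is a dict: "clock": time; "joint_pos": joint angles; "joint_vel": joint speeds; "tau": joint torques, N m; "eef_pos": TCP position; "tool_rot": TCP orientation; "ft_force": force on the tool from outside, world axes, zero at the start; "ft_torque": the same for the moment, N m; "grip_width": finger opening in m.
Only numpy, scipy, OpenCV 4.12 (cv2) and the standard library are available. Lean on these libraries where they do the work, as an engineer would, in place of code of your own. Each camera call takes 0.05 s, during which the arm holds its last target. There are 200 camera calls.

### The job

One of the two small white ceramic pots on the shop counter stands near the edge of its round wooden display stand; the other is already in the middle of its stand. Nudge the off-centre pot to the middle of its own stand with light taps or gentle pushes of the fingertips, without gripping, lifting, knocking or tipping it over. Leave that stand, the other pot and its stand, and the other goods where they are, and end with the pot upright and the hand clear.

Things in the scene. Friction and masses are not known exactly. Their poses are not given: they have to be found in the camera images.
- pot: To be centred. White pear-shaped ceramic pot, cork stopper, 94 mm tall, upright; foot 38 mm across; widest low (56 mm across at 20 to 27 mm up), tapering to a 28 mm neck at 58 mm; cork ball 24 mm across. 0.17 to 0.28 kg. Origin: centre of underside, z up. Starts 26 to 41 mm off its stand's middle, in any direction. Slides when pushed low on the belly; topples when pushed high.
- stand_top (a point): Centre of the flat top of a round dark wooden stand, 60 mm above the counter, z up. Top 130 mm across, with a paler flush inlay 107 mm across, concentric. Loose, 0.95 kg, turned at any angle. This is the stand under the off-centre pot.
- neat_pot: The other, identical pot, already in the middle of its own stand; to be left alone. Origin: centre of its underside.
- neat_stand_top (a point): Centre of the flat top of a round dark wooden stand, 60 mm above the counter, z up. Top 130 mm across, with a paler flush inlay 107 mm across, concentric. Loose, 0.95 kg, turned at any angle. This is the stand under the pot that is to be left alone.
- syrup: Bystander: amber bottle with a pale label and a red cap, 48 mm across, 115 mm tall; origin at the centre of its underside.
- spice_jar: Bystander: squat brown jar with a pale label and a dark lid, 52 mm across, 85 mm tall; origin at the centre of its underside.
- tea_box: Bystander: cardboard carton 60 x 90 x 100 mm tall; origin at the centre of its underside.
Things that resemble listed ones, but are neither listed nor needed, are in the scene too. What is shaped like the part that bears neat_stand_top but turquoise is not meant.

How it is judged:
At the end, for the whole second after the job is handed in: The pot stands upright (within 3 degrees) and still on its stand, its axis within 8 mm of the middle of the stand's top; the stand is within 15 mm of where it was, and the other pot still stands upright in the middle of its own unmoved stand (horizontal distance between pot and stand_top below 0.008 m and angle between each of pot, neat_pot's own z axis and vertical below 0.05 rad and z of pot in the frame of stand_top between -0.003 and 0.003 m and linear speed of pot below 0.01 m/s and horizontal distance between neat_pot and neat_stand_top below 0.012 m and distance of each of stand_top, neat_stand_top from where it was at the start of the episode below 0.015 m); the robot touches nothing.
It fails at once if the pot is tipped by more than 20 degrees or falls off its stand (angle between pot's own z axis and vertical above 0.35 rad or z of pot in the frame of stand_top below -0.01 m).
It fails at once if the pot is lifted off its stand (12 mm) (z of pot in the frame of stand_top above 0.012 m).
It fails at once if the pot is pinched or struck hard (over 15 N from the fingers) or knocked along faster than 0.3 m/s (contact force between the fingers and pot above 15 N or linear speed of pot above 0.3 m/s).
It fails at once if either stand is shifted or lifted by more than 15 mm, or the other pot by more than 10 mm (distance of any of stand_top, neat_stand_top from where it was at the start of the episode above 0.015 m or distance of neat_pot from where it was at the start of the episode above 0.01 m).
It fails at once if one of the other goods is moved by more than 20 mm (distance of any of syrup, spice_jar, tea_box from where it was at the start of the episode above 0.02 m).
It also fails if it takes over 35 s, if anything falls off the work surface, if the arm or the gripper's body presses on something with over 40 N, if the wrist force passes 120 N, or if a joint passes its speed limit or range.

## Working session

There is one attempt and no reset: what is moved stays moved. The work goes in short steps, Python scripts to look and compute and a tool call to move; the robot and the scene stay as the last step left them, time stands still between calls to the robot, and variables do not carry over. Pictures are saved under pics/ and viewed, about 8 in all and at most 12, crops included, and the job is handed in when it is done.

Besides the shell and the picture viewer there is one more tool, called after "Request:" as a command line: name --argument value ..., lists and objects as JSON in quotes. jog_arm: Moves the arm, as the interface text tells. Its arguments: {"type":"object","properties":{"deltas":{"type":"array"}},"required":["deltas"]}

```bash
mkdir -p pics
cat > h.py <<'E'
import numpy as np, cv2
from workcell import *
from scipy.spatial.transform import Rotation as R
def cam(n):
    m=camera_model(n); f=210/np.tan(np.radians(m['fovy'])/2)
    if 'pose' in m: T=np.array(m['pose'])
    else:
        o=get_obs(); W=np.eye(4); W[:3,:3]=R.from_quat(o['tool_rot']).as_matrix(); W[:3,3]=o['eef_pos']; T=W@np.array(m['T_tool_cam'])
    return m,f,T
def ray(n,uv,z,C=None):
    m,f,T=C or cam(n); uv=np.atleast_2d(uv).astype(float)
    d=(uv-[m['cx'],m['cy']])/f; u=d.copy()
    for _ in range(20): u=d/(1+m['k1']*(u**2).sum(1,keepdims=True))
    r=np.c_[u,np.ones(len(u))]@T[:3,:3].T; c=T[:3,3]
    return c+r*((z-c[2])/r[:,2])[:,None]
def proj(n,P,C=None):
    m,f,T=C or cam(n); p=(np.atleast_2d(P)-T[:3,3])@T[:3,:3]; u=p[:,:2]/p[:,2:]
    return u*(1+m['k1']*(u**2).sum(1,keepdims=True))*f+[m['cx'],m['cy']]
def snap(n,name):
    C=cam(n); im=camera(n); cv2.imwrite(f'pics/{name}.png',im[:,:,::-1]); return im,C
E
python3 - <<'E'
from h import *
for n in ('top','scene'):
    im,C=snap(n,n+'0'); print(n,C[2][:3,3].round(3), C[0]['fovy'])
    for t in ('pot','stand_top','syrup','spice_jar','tea_box'):
        for d in masks_of(t,n)[:5]:
            print(t,round(d['conf'],2),np.round(d['at']),d['pixels'].sum(),ray(n,d['at'],.06,C).round(3))
print(get_obs()['clock'], get_obs()['tool_rot'], camera_model('wrist'))
a=cv2.imread('pics/top0.png');b=cv2.imread('pics/scene0.png')
E
```

```text
top [0.356 0.003 1.178] 51.46974358212348
pot 0.84 [331. 216.] 379 [[ 0.563 -0.135  0.06 ]]
stand_top 0.8 [342. 232.] 1554 [[ 0.52  -0.162  0.06 ]]
syrup 0.77 [270. 135.] 371 [[0.788 0.025 0.06 ]]
syrup 0.42 [335. 215.] 383 [[ 0.566 -0.145  0.06 ]]
spice_jar 0.79 [109. 254.] 500 [[0.468 0.439 0.06 ]]
tea_box 0.92 [446. 239.] 1364 [[ 0.5  -0.43  0.06]]
scene [ 0.996 -0.431  0.94 ] 53.3493410973192
pot 0.72 [232. 241.] 514 [[ 0.55  -0.115  0.06 ]]
stand_top 0.71 [212. 262.] 1977 [[ 0.554 -0.186  0.06 ]]
stand_top 0.24 [334. 110.] 432 [[0.464 0.429 0.06 ]]
syrup 0.74 [344. 264.] 589 [[0.797 0.011 0.06 ]]
spice_jar 0.7 [335. 115.] 424 [[0.479 0.412 0.06 ]]
tea_box 0.95 [112. 321.] 2100 [[ 0.491 -0.432  0.06 ]]
0.6 [ 9.90914560e-01  1.34492883e-01  3.58440653e-06 -1.16527598e-05] {'fovy': 67.99770502804037, 'cx': 276.9896006829489, 'cy': 209.98884971730027, 'k1': -0.028424074012869397, 'T_tool_cam': array([[-3.96711376e-04, -9.46288051e-01, -3.23324554e-01,
         8.40619851e-02],
       [ 9.99999908e-01, -4.27501804e-04,  2.42125425e-05,
        -5.83699918e-04],
       [-1.61133870e-04, -3.23324515e-01,  9.46288134e-01,
        -1.41758171e-01],
       [ 0.00000000e+00,  0.00000000e+00,  0.00000000e+00,
         1.00000000e+00]])}
```

View pics/top0.png

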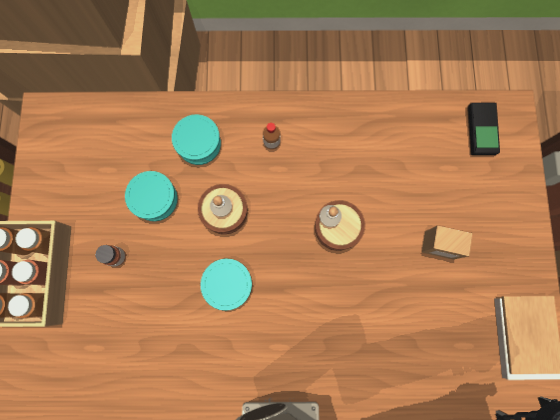

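View pics/scene0.png

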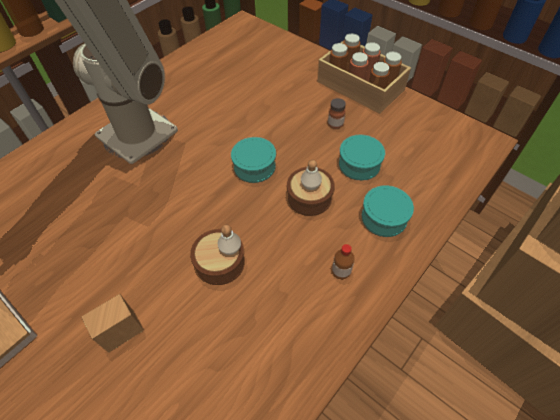

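Top view: the off-centre pot's stand is at about (340,225), with the pot offset up and left. The neat pot is at (222,208), and the turquoise tins are decoys. I'll go for a wrist close-up first.

Request:
jog_arm --deltas '[[[39,-16,-2,0,0,0,30],[39,-16,-2,0,0,0,30],[39,-16,-2,0,0,0,30],[39,-16,-2,0,0,0,30],[39,-16,-2,0,0,0,30]]]'

```text
clock: 1.1
eef_pos: [0.3016, -0.3534, 0.2411]
tool_rot: [0.992, 0.128, -0.0, 0.001]
ft_force: [1.3, -1.2, -0.4]
grip_width: 0.0298
```

Request:
jog_arm --deltas '[[[39,-16,-2,0,0,0,30],[39,-16,-2,0,0,0,30],[39,-16,-2,0,0,0,30],[39,-16,-2,0,0,0,30],[39,-16,-2,0,0,0,30]]]'

```text
clock: 1.6
eef_pos: [0.4763, -0.2204, 0.2524]
tool_rot: [0.992, 0.128, 0.001, 0.003]
ft_force: [0.4, -1.0, 0.7]
grip_width: 0.0299
```

Request:
jog_arm --deltas '[[[33,-17,0,0,0,0,30],[33,-17,0,0,0,0,30],[0,0,0,0,0,0,30],[0,0,0,0,0,0,30]]]'

```text
clock: 2.0
eef_pos: [0.5379, -0.1642, 0.2518]
tool_rot: [0.991, 0.132, 0.002, 0.003]
ft_force: [0.1, 0.2, 0.1]
grip_width: 0.0298
```

```bash
cat > look.py <<'E'
from h import *
import sys
o=get_obs(); print(o['clock'],o['eef_pos'],R.from_quat(o['tool_rot']).as_matrix().round(3).tolist())
im,C=snap('wrist',sys.argv[1])
for t in ('stand_top','pot'):
    for d in masks_of(t,'wrist')[:2]:
        m=d['pixels']; print(t,d['conf'],np.round(d['at']),m.sum()); np.save(f'pics/{sys.argv[1]}_{t}.npy',m)
        break
E
python3 look.py w1
```

```text
2.0 [ 0.53786068 -0.1642235   0.25179623] [[0.965, 0.262, 0.004], [0.262, -0.965, -0.005], [0.003, 0.006, -1.0]]
stand_top 0.79 [280. 187.] 8074
```

View pics/w1.png

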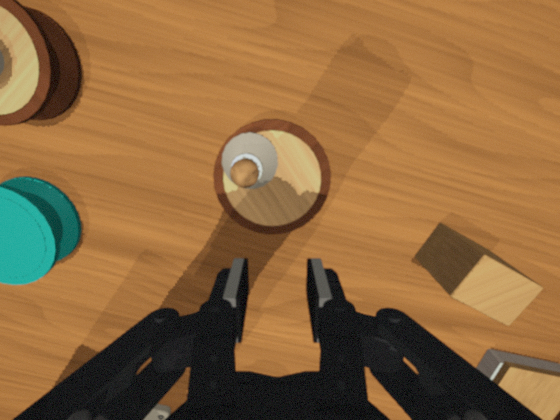

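Wrist view: stand centred at about (272,177), pot belly at about (250,160) and cork at (245,173). Next I'll fit models of both.

```bash
cat > fit.py <<'E'
from h import *
from scipy.optimize import minimize
PROF=[(0,19),(10,25),(20,28),(27,28),(42,21),(58,14),(66,13)]
a=np.linspace(0,2*np.pi,180,endpoint=False)
ring=lambda c,r,z:np.c_[c[0]+r*np.cos(a),c[1]+r*np.sin(a),0*a+z]
def fit_stand(im,n,C,g):
    L=cv2.GaussianBlur(cv2.cvtColor(im,cv2.COLOR_RGB2LAB),(0,0),1.).astype(np.float32)[:,:,0]
    s=lambda c,r: cv2.remap(L,*[x.astype(np.float32).reshape(-1,1) for x in proj(n,ring(c,r,.06),C).T],cv2.INTER_LINEAR)[:,0]
    cost=lambda c: -np.mean(np.clip(s(c,.052)-s(c,.055),-10,30))
    best=min(((cost((g[0]+dx,g[1]+dy)),dx,dy) for dx in np.arange(-.02,.0201,.001) for dy in np.arange(-.02,.0201,.001)))
    r=minimize(cost,[g[0]+best[1],g[1]+best[2]],method='Nelder-Mead',options=dict(initial_simplex=np.array([g[0]+best[1],g[1]+best[2]])+np.array([[0,0],[.001,0],[0,.001]])))
    return r.x,r.fun
def sil(c,n,C):
    m=np.zeros((420,560),np.uint8)
    R_=[proj(n,ring(c,r/1e3,.06+z/1e3),C) for z,r in PROF]
    for p,q in zip(R_,R_[1:]): cv2.fillConvexPoly(m,cv2.convexHull(np.r_[p,q].astype(np.float32)).astype(np.int32),1)
    return m
def fit_pot(im,n,C,g):
    hsv=cv2.cvtColor(im,cv2.COLOR_RGB2HSV); M=((hsv[:,:,1]<70)&(hsv[:,:,2]>70)).astype(np.uint8)
    p=proj(n,[[*g,.09]],C)[0]; k=np.zeros_like(M); cv2.circle(k,tuple(int(v) for v in p),60,1,-1); M&=k
    k,l,st,_=cv2.connectedComponentsWithStats(M); M=(l==1+np.argmax(st[1:,4])).astype(np.uint8); M=cv2.drawContours(np.zeros_like(M),[cv2.convexHull(np.argwhere(M)[:,::-1].astype(np.int32))],-1,1,-1)
    def sc(c):
        s=sil(c,n,C); return (s&M).sum()/(s|M).sum()
    for st_ in (.004,.001,.0005):
        g=max(((sc((g[0]+i*st_,g[1]+j*st_)),g[0]+i*st_,g[1]+j*st_) for i in range(-5,6) for j in range(-5,6)))[1:]
    return np.array(g),sc(g)
def both(im,n,C,gs,gp,out=None):
    s,fs=fit_stand(im,n,C,gs); p,fp=fit_pot(im,n,C,gp)
    print(n,'stand',s.round(4),round(fs,1),'pot',p.round(4),round(fp,3),'pot-stand mm',((p-s)*1e3).round(1))
    if out:
        v=im[:,:,::-1].copy()
        cv2.polylines(v,[proj(n,ring(s,.0535,.06),C).astype(np.int32)],True,(0,255,0))
        cv2.drawContours(v,cv2.findContours(sil(p,n,C),0,2)[0],-1,(255,0,255),1)
        q=proj(n,[[*s,.06]],C)[0].astype(int); x,y=np.clip(q-90,0,None); cv2.imwrite(out,cv2.resize(v[y:y+180,x:x+180],None,fx=3,fy=3))
    return s,p
E
python3 - <<'E'
from fit import *
C=cam('wrist'); im=cv2.imread('pics/w1.png')[:,:,::-1].copy()
gs=ray('wrist',[272,177],.06,C)[0,:2]; gp=ray('wrist',[252,160],.08,C)[0,:2]; print(gs,gp)
both(im,'wrist',C,gs,gp,'pics/w1f.png')
for n in('top','scene'): both(cv2.imread(f'pics/{n}0.png')[:,:,::-1].copy(),n,cam(n),gs,gp)
E
```

```text
[ 0.54407277 -0.15839572] [ 0.56021196 -0.13346384]
wrist stand [ 0.5413 -0.1574] -26.7 pot [ 0.5587 -0.132 ] 0.931 pot-stand mm [17.4 25.4]
top stand [ 0.5436 -0.1553] -26.7 pot [ 0.5587 -0.128 ] 0.881 pot-stand mm [15.1 27.4]
scene stand [ 0.5414 -0.1598] -24.5 pot [ 0.5592 -0.1295] 0.845 pot-stand mm [17.8 30.3]
```

View pics/w1f.png

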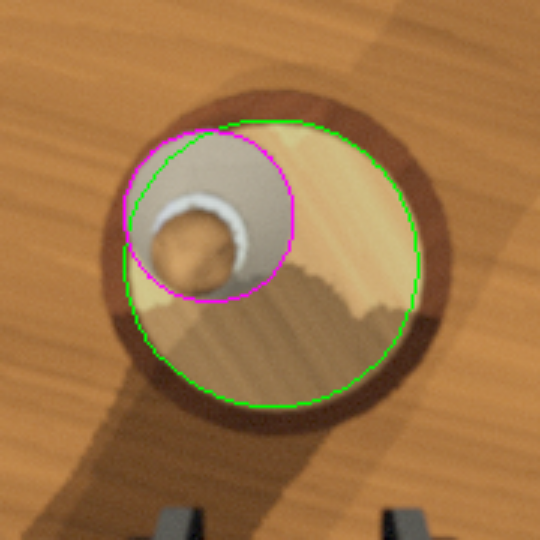

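The fit overlay matches well: pot offset about (17, 26) mm, 31 mm at 57°. I'll yaw the tool so its x axis lies along the offset, then tilt the body away and go behind the pot.

Request:
jog_arm --deltas '[[[0,0,0,0,0,-8.4,30],[0,0,0,0,0,-8.4,30],[0,0,0,0,0,-8.4,30],[0,0,0,0,0,-8.4,30],[0,0,0,0,0,-8.4,30]]]'

```text
clock: 2.65
eef_pos: [0.5319, -0.1717, 0.2536]
tool_rot: [0.875, 0.484, 0.001, 0.004]
ft_force: [0.1, -1.1, 0.0]
grip_width: 0.0299
```

Request:
jog_arm --deltas '[[[0,0,0,0,-6,0,30],[0,0,0,0,-6,0,30],[0,0,0,0,0,0,30]]]'

```text
clock: 2.95
eef_pos: [0.5283, -0.1774, 0.2554]
tool_rot: [0.872, 0.478, -0.094, 0.056]
ft_force: [0.0, -0.3, -0.7]
grip_width: 0.0298
```

```bash
cat > go.py <<'E'
from h import *
import sys
o=get_obs(); M=R.from_quat(o['tool_rot']).as_matrix(); t=np.array([float(v) for v in sys.argv[1:4]])
print(o['clock'],o['eef_pos'].round(4) if hasattr(o['eef_pos'],'round') else o['eef_pos'],M.round(3).tolist(),'yaw',np.degrees(np.arctan2(M[1,0],M[0,0])).round(1),'tilt',np.degrees(np.arccos(-M[2,2])).round(1),'tool mm',(M.T@(t-o['eef_pos'])*1e3).round(1),np.round(o['joint_pos'],2))
E
python3 go.py .597 -.072 .15
```

```text
2.95 [ 0.5283 -0.1774  0.2554] [[0.526, 0.843, -0.11], [0.822, -0.537, -0.188], [-0.217, 0.009, -0.976]] yaw 57.4 tilt 12.6 tool mm [145.7   0.4  75.6] [-0.21  0.4   0.27  1.51 -0.21  1.93]
```

Request:
jog_arm --deltas '[[[35,0,-5,0,0,0,30],[35,0,-5,0,0,0,30],[35,0,-5,0,0,0,30],[22,0,-5,0,0,0,30],[0,0,0,0,0,0,30]]]'

```text
clock: 3.45
eef_pos: [0.5971, -0.0731, 0.2492]
tool_rot: [0.875, 0.472, -0.09, 0.054]
ft_force: [0.4, -0.2, 0.8]
grip_width: 0.0303
```

```bash
python3 go.py .597 -.072 .078
```

```text
3.45 [ 0.5971 -0.0731  0.2492] [[0.538, 0.836, -0.106], [0.817, -0.548, -0.178], [-0.207, 0.009, -0.978]] yaw 56.7 tilt 12.0 tool mm [ 36.4  -2.3 167.3] [-0.03  0.53  0.46  1.6  -0.18  2.13]
```

Request:
jog_arm --deltas '[[[7,0,34,0,0,0,30],[7,0,34,0,0,0,30],[7,0,34,0,0,0,30],[7,0,34,0,0,0,30],[3,0,15,0,0,0,30]]]'

```text
clock: 3.95
eef_pos: [0.5987, -0.0831, 0.0969]
tool_rot: [0.878, 0.468, -0.082, 0.055]
ft_force: [0.6, -0.0, 0.3]
grip_width: 0.0301
```

```bash
python3 go.py .597 -.072 .078
python3 - <<'E'
from fit import *
im,C=snap('wrist','w2'); both(im,'wrist',C,(.5415,-.1575),(.5587,-.1305),'pics/w2f.png')
E
```

```text
3.95 [ 0.5987 -0.0831  0.0969] [[0.549, 0.831, -0.093], [0.813, -0.556, -0.173], [-0.195, 0.019, -0.981]] yaw 56.0 tilt 11.3 tool mm [11.8 -7.9 16.8] [-0.05  0.59  0.17  1.23 -0.18  2.12]
wrist stand [ 0.5419 -0.1579] -12.6 pot [ 0.5602 -0.131 ] 0.71 pot-stand mm [18.3 26.9]
```

View pics/w2.png

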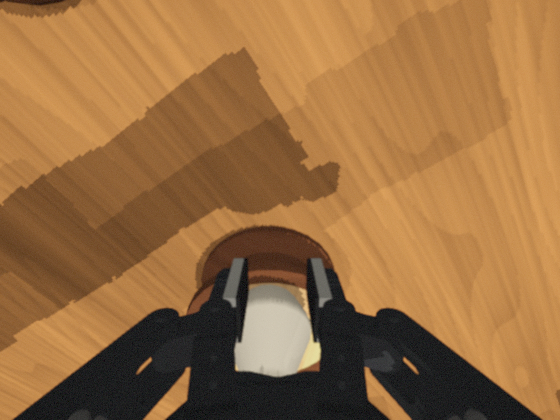

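Wrist view: the pot (about (270,325)) sits slightly left of the midline between the open fingers (277). I'm 6 mm off in tool y, so I'll correct that and lower.

Request:
jog_arm --deltas '[[[5,-7,19,0,0,0,30],[0,0,0,0,0,0,30]]]'

```text
clock: 4.2
eef_pos: [0.5909, -0.0822, 0.0756]
tool_rot: [0.879, 0.466, -0.083, 0.053]
ft_force: [-1.3, -0.3, -0.3]
grip_width: 0.0296
```

```bash
python3 go.py .592 -.081 .078
```

```text
4.2 [ 0.5909 -0.0822  0.0756] [[0.552, 0.828, -0.097], [0.81, -0.561, -0.171], [-0.196, 0.015, -0.981]] yaw 55.7 tilt 11.3 tool mm [ 1.1  0.3 -2.7] [-0.05  0.6   0.12  1.18 -0.18  2.13]
```

Request:
jog_arm --deltas '[[[-5,0,0,0,0,0,30],[-5,0,0,0,0,0,30],[-4,0,0.5,0,0,0,30],[-3,0,0.6,0,0,0,30],[-3,0,0.6,0,0,0,30]]]'

```text
clock: 4.7
eef_pos: [0.5823, -0.1033, 0.0852]
tool_rot: [0.881, 0.464, -0.079, 0.056]
ft_force: [-0.7, -0.3, -0.8]
grip_width: 0.0302
```

```bash
python3 go.py .592 -.081 .078
python3 - <<'E'
from fit import *
for n in('top','scene'):
    im,C=snap(n,n+'1'); both(im,n,C,(.5425,-.1577),(.5587,-.1305),f'pics/{n}1f.png')
a,b=[cv2.imread(f'pics/{n}1f.png') for n in('top','scene')]
cv2.imwrite('pics/p1.png',cv2.resize(np.hstack([a,b]),(800,400)))
E
```

```text
4.7 [ 0.5823 -0.1033  0.0852] [[0.557, 0.826, -0.087], [0.808, -0.563, -0.171], [-0.19, 0.025, -0.981]] yaw 55.4 tilt 11.0 tool mm [24.9 -4.7  2.4] [-0.08  0.57  0.1   1.17 -0.18  2.09]
top stand [ 0.5417 -0.159 ] -13.0 pot [ 0.5447 -0.1425] 0.058 pot-stand mm [ 3.  16.5]
scene stand [ 0.5418 -0.1594] -24.7 pot [ 0.5617 -0.1285] 0.846 pot-stand mm [19.9 30.9]
```

View pics/p1.png

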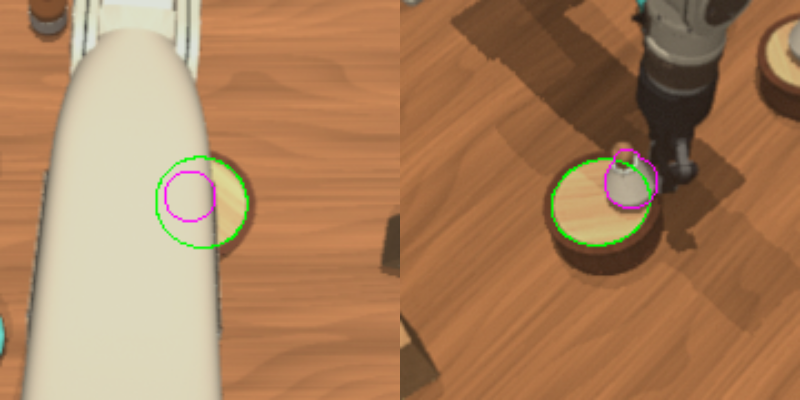

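Top view is blocked by the arm. The scene view shows the pot unmoved and the fingers about to touch. TCP rose to 85 mm, so I'll lower it and recentre before pushing.

Request:
jog_arm --deltas '[[[4,-3.5,7,0,0,0,30],[0,0,0,0,0,0,30]]]'

```text
clock: 5.0
eef_pos: [0.5807, -0.0988, 0.0766]
tool_rot: [0.881, 0.464, -0.079, 0.055]
ft_force: [0.8, 0.6, -0.5]
grip_width: 0.03
```

```bash
python3 go.py .5805 -.098 .078
```

```text
5.0 [ 0.5807 -0.0988  0.0766] [[0.557, 0.826, -0.087], [0.808, -0.563, -0.17], [-0.19, 0.025, -0.981]] yaw 55.4 tilt 11.0 tool mm [ 0.3 -0.6 -1.5] [-0.08  0.58  0.08  1.15 -0.18  2.1 ]
```

Request:
jog_arm --deltas '[[[-4,-0.5,2,0,0,0,30],[-4,-0.5,2,0,0,0,30],[-4,-0.5,2,0,0,0,30]]]'

```text
clock: 5.3
eef_pos: [0.5731, -0.1077, 0.0724]
tool_rot: [0.88, 0.465, -0.078, 0.055]
ft_force: [0.9, 1.6, 1.1]
grip_width: 0.0298
```

```bash
cat > chk.py <<'E'
from fit import *
import sys
im,C=snap('scene',sys.argv[1]); both(im,'scene',C,(.5415,-.1577),[float(v) for v in sys.argv[2:4]],'pics/%sf.png'%sys.argv[1])
E
python3 go.py .5607 -.1285 .078; python3 chk.py s2 .555 -.135
```

```text
5.3 [ 0.5731 -0.1077  0.0724] [[0.555, 0.827, -0.085], [0.81, -0.561, -0.17], [-0.188, 0.025, -0.982]] yaw 55.6 tilt 11.0 tool mm [-24.7   1.6  -1. ] [-0.09  0.56  0.05  1.13 -0.18  2.08]
scene stand [ 0.542  -0.1587] -26.2 pot [ 0.558  -0.1325] 0.879 pot-stand mm [16.  26.2]
```

Request:
jog_arm --deltas '[[[-4,0,-0.5,0,0,0,30],[-4,0,0,0,0,0,30],[-4,0,0.5,0,0,0,30]]]'

```text
clock: 5.65
eef_pos: [0.5647, -0.1185, 0.0743]
tool_rot: [0.88, 0.465, -0.079, 0.055]
ft_force: [0.8, 1.0, 0.2]
grip_width: 0.0298
```

```bash
python3 go.py .5607 -.1285 .078; python3 chk.py s3 .552 -.140
```

```text
5.65 [ 0.5647 -0.1185  0.0743] [[0.555, 0.827, -0.087], [0.81, -0.562, -0.17], [-0.189, 0.024, -0.982]] yaw 55.5 tilt 11.0 tool mm [-11.    2.4  -1.6] [-0.11  0.55  0.03  1.12 -0.18  2.06]
scene stand [ 0.5411 -0.1601] -23.0 pot [ 0.55  -0.144] 0.869 pot-stand mm [ 8.9 16.1]
```

View pics/s3f.png

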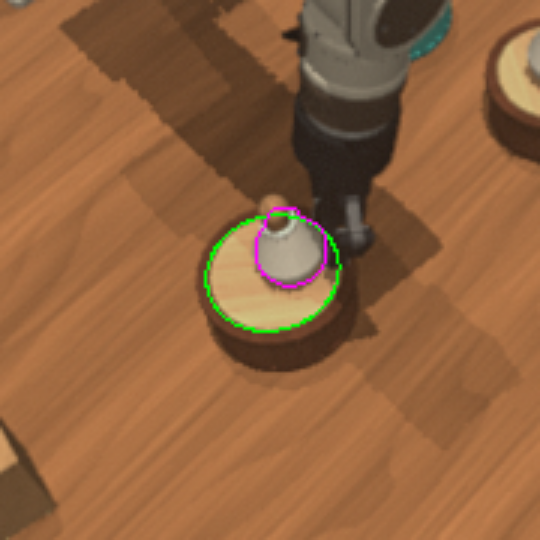

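Pot upright and sliding, still about 13 mm to go.

Request:
jog_arm --deltas '[[[-4,0,0,0,0,0,30],[-3,0,0,0,0,0,30],[-2,0,0.4,0,0,0,30],[0,0,0,0,0,0,30]]]'

```text
clock: 6.1
eef_pos: [0.5585, -0.1275, 0.0759]
tool_rot: [0.88, 0.464, -0.079, 0.055]
ft_force: [1.5, 1.3, -0.3]
grip_width: 0.0301
```

```bash
python3 go.py .5607 -.1285 .078; python3 chk.py s4 .544 -.150
```

```text
6.1 [ 0.5585 -0.1275  0.0759] [[0.557, 0.826, -0.088], [0.809, -0.563, -0.17], [-0.19, 0.023, -0.982]] yaw 55.5 tilt 11.0 tool mm [ 0.1  2.5 -2.1] [-0.13  0.54  0.02  1.11 -0.18  2.05]
scene stand [ 0.5406 -0.1579] -20.6 pot [ 0.5425 -0.1525] 0.871 pot-stand mm [1.9 5.4]
```

Likely within a few mm now. I'll retreat and check from above.

Request:
jog_arm --deltas '[[[5,0,-1,0,0,0,30],[10,0,-3,0,0,0,30],[15,0,-4,0,0,0,30],[15,0,-5,0,0,0,30],[0,0,-30,0,0,0,30]]]'

```text
clock: 6.65
eef_pos: [0.5864, -0.0801, 0.106]
tool_rot: [0.88, 0.464, -0.083, 0.053]
ft_force: [-0.4, -0.1, 1.1]
grip_width: 0.03
```

Request:
jog_arm --deltas '[[[0,0,-40,0,0,0,30],[0,0,-40,0,0,0,30],[0,0,-40,0,0,0,30],[-30,0,-15,0,0,0,30],[-35,0,0,0,0,0,30]]]'

```text
clock: 7.15
eef_pos: [0.5703, -0.0987, 0.2576]
tool_rot: [0.877, 0.47, -0.08, 0.054]
ft_force: [1.0, -0.9, 0.1]
grip_width: 0.0295
```

Request:
jog_arm --deltas '[[[-40,0,0,0,0,0,30],[-40,0,0,0,0,0,30],[-25,0,0,0,0,0,30],[0,0,0,0,0,0,30],[0,0,0,0,0,0,30]]]'

```text
clock: 7.65
eef_pos: [0.515, -0.1842, 0.2828]
tool_rot: [0.877, 0.472, -0.077, 0.057]
ft_force: [1.1, 0.3, -0.1]
grip_width: 0.0302
```

```bash
python3 go.py .54 -.158 .25
python3 - <<'E'
from fit import *
im,C=snap('wrist','w5'); both(im,'wrist',C,(.5415,-.1575),(.5415,-.1575),'pics/w5f.png')
im,C=snap('scene','s5'); both(im,'scene',C,(.5415,-.1575),(.5415,-.1575))
im,C=snap('top','t5'); both(im,'top',C,(.5415,-.1575),(.5415,-.1575))
a=cv2.imread('pics/w5.png');b=cv2.imread('pics/w5f.png'); cv2.imwrite('pics/v5.png',np.hstack([cv2.resize(a,(480,360)),cv2.resize(b,(300,360))]))
E
```

```text
7.65 [ 0.515  -0.1842  0.2828] [[0.543, 0.836, -0.082], [0.818, -0.549, -0.173], [-0.189, 0.027, -0.982]] yaw 56.4 tilt 11.0 tool mm [41.3  5.6 25.6] [-0.24  0.35  0.27  1.53 -0.19  1.92]
wrist stand [ 0.5421 -0.1578] -29.9 pot [ 0.542  -0.1525] 0.92 pot-stand mm [-0.1  5.3]
scene stand [ 0.5405 -0.158 ] -23.7 pot [ 0.542  -0.1495] 0.832 pot-stand mm [1.5 8.5]
top stand [ 0.5419 -0.1556] -10.6 pot [ 0.525  -0.1555] 0.059 pot-stand mm [-16.9   0.1]
```

View pics/v5.png

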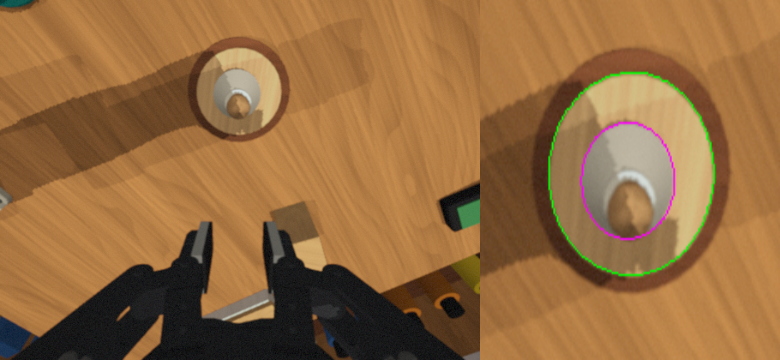

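The pot is still about 5 mm off in +y. The tilt-free neat pot gives a bias check from the pictures taken at the start.

```bash
python3 - <<'E'
from fit import *
for n,uv in(('top',(222,209)),('scene',(310,187))):
    C=cam(n); g=ray(n,uv,.06,C)[0,:2]; both(cv2.imread(f'pics/{n}0.png')[:,:,::-1].copy(),n,C,g,g)
E
python3 go.py .5945 -.0825 .25
```

```text
top stand [0.5862 0.1506] -30.0 pot [0.5862 0.1511] 0.873 pot-stand mm [0.  0.5]
scene stand [0.587 0.149] -27.3 pot [0.5901 0.1517] 0.838 pot-stand mm [3.2 2.7]
7.8 [ 0.5152 -0.1837  0.2821] [[0.541, 0.837, -0.083], [0.819, -0.547, -0.173], [-0.19, 0.026, -0.982]] yaw 56.5 tilt 11.0 tool mm [131.9  10.2   7.5] [-0.24  0.35  0.27  1.53 -0.19  1.92]
```

Request:
jog_arm --deltas '[[[35,0,2,0,0,0,30],[35,0,2,0,0,0,30],[35,0,2,0,0,-8,30],[0,0,0,0,0,-8,30],[0,0,0,0,0,-8,30]]]'

```text
clock: 8.3
eef_pos: [0.5762, -0.0898, 0.2521]
tool_rot: [0.752, 0.652, -0.089, 0.038]
ft_force: [-0.0, 0.1, -0.1]
grip_width: 0.0299
```

```bash
python3 go.py .553 -.09 .17;python3 go.py .553 -.09 .077
```

```text
8.3 [ 0.5762 -0.0898  0.2521] [[0.135, 0.987, -0.085], [0.974, -0.148, -0.173], [-0.183, -0.059, -0.981]] yaw 82.1 tilt 11.1 tool mm [ 11.7 -18.   82.5] [-0.06  0.46  0.36  1.55 -0.18  1.66]
8.3 [ 0.5762 -0.0898  0.2521] [[0.135, 0.987, -0.085], [0.974, -0.148, -0.173], [-0.183, -0.059, -0.981]] yaw 82.1 tilt 11.1 tool mm [ 28.7 -12.5 173.8] [-0.06  0.46  0.36  1.55 -0.18  1.66]
```

Request:
jog_arm --deltas '[[[10,-8,30,0,0,0,30],[8,-6,35,0,0,0,30],[7,0,35,0,0,0,30],[6,0,35,0,0,0,30],[0,0,0,0,0,0,30]]]'

```text
clock: 8.8
eef_pos: [0.5577, -0.0723, 0.1077]
tool_rot: [0.747, 0.657, -0.089, 0.037]
ft_force: [-0.8, 0.4, -0.8]
grip_width: 0.03
```

```bash
python3 go.py .551 -.09 .077
```

```text
8.8 [ 0.5577 -0.0723  0.1077] [[0.12, 0.989, -0.083], [0.976, -0.133, -0.173], [-0.182, -0.061, -0.981]] yaw 83.0 tilt 11.1 tool mm [-12.5  -2.4  33.7] [-0.03  0.5   0.04  1.19 -0.18  1.67]
```

Request:
jog_arm --deltas '[[[-4,-2,17,0,0,0,30],[-4,-1,16,0,0,0,30],[0,0,0,0,0,0,30]]]'

```text
clock: 9.1
eef_pos: [0.5536, -0.0828, 0.0782]
tool_rot: [0.746, 0.659, -0.088, 0.038]
ft_force: [0.6, 0.4, -1.0]
grip_width: 0.0302
```

```bash
python3 go.py .5455 -.128 .077
```

```text
9.1 [ 0.5536 -0.0828  0.0782] [[0.116, 0.99, -0.081], [0.977, -0.128, -0.173], [-0.182, -0.059, -0.982]] yaw 83.3 tilt 11.0 tool mm [-44.9  -2.1   9.7] [-0.05  0.52 -0.01  1.11 -0.18  1.65]
```

Request:
jog_arm --deltas '[[[-9,-1,2,0,0,0,30],[-9,-1,2,0,0,0,30],[-8,0,2,0,0,0,30],[-4,0,1,0,0,0,30],[0,0,0,0,0,0,30]]]'

```text
clock: 9.6
eef_pos: [0.552, -0.1151, 0.0828]
tool_rot: [0.746, 0.659, -0.085, 0.042]
ft_force: [0.3, 0.4, -0.1]
grip_width: 0.0297
```

```bash
python3 go.py .5455 -.128 .077; python3 chk.py s6 .542 -.15
```

```text
9.6 [ 0.552  -0.1151  0.0828] [[0.116, 0.991, -0.072], [0.976, -0.127, -0.175], [-0.182, -0.05, -0.982]] yaw 83.2 tilt 10.9 tool mm [-12.3  -4.5   8.4] [-0.11  0.51 -0.02  1.1  -0.18  1.59]
scene stand [ 0.5401 -0.1583] -25.3 pot [ 0.541  -0.1515] 0.84 pot-stand mm [0.9 6.8]
```

Request:
jog_arm --deltas '[[[0,-5,5,0,0,0,30],[0,0,0,0,0,0,30],[-3,0,0.5,0,0,0,30],[-3,0,0.5,0,0,0,30],[0,0,0,0,0,0,30]]]'

```text
clock: 10.15
eef_pos: [0.5452, -0.1207, 0.0778]
tool_rot: [0.745, 0.66, -0.085, 0.041]
ft_force: [0.3, -0.1, 0.1]
grip_width: 0.03
```

```bash
python3 go.py .5455 -.128 .077; python3 chk.py s7 .542 -.155
```

```text
10.15 [ 0.5452 -0.1207  0.0778] [[0.115, 0.991, -0.072], [0.977, -0.126, -0.173], [-0.181, -0.051, -0.982]] yaw 83.3 tilt 10.8 tool mm [-6.9  1.3  2. ] [-0.12  0.5  -0.04  1.08 -0.18  1.58]
scene stand [ 0.5414 -0.1596] -24.5 pot [ 0.5425 -0.1485] 0.827 pot-stand mm [ 1.1 11.1]
```

Request:
jog_arm --deltas '[[[-4,0,1,0,0,0,30],[-3,0,1,0,0,0,30],[-1,0,0,0,0,0,30]]]'

```text
clock: 10.5
eef_pos: [0.5447, -0.1284, 0.0775]
tool_rot: [0.745, 0.66, -0.084, 0.041]
ft_force: [-0.4, 1.4, -0.3]
grip_width: 0.0301
```

```bash
python3 go.py .5455 -.128 .077; python3 chk.py s8 .542 -.155
```

```text
10.5 [ 0.5447 -0.1284  0.0775] [[0.114, 0.991, -0.071], [0.977, -0.125, -0.172], [-0.179, -0.05, -0.983]] yaw 83.4 tilt 10.7 tool mm [0.6 0.8 0.4] [-0.13  0.5  -0.04  1.07 -0.18  1.56]
scene stand [ 0.542  -0.1595] -21.9 pot [ 0.5425 -0.1575] 0.861 pot-stand mm [0.5 2. ]
```

Contact made and the target reached. Retreating to verify.

Request:
jog_arm --deltas '[[[5,0,-1,0,0,0,30],[10,0,-3,0,0,0,30],[15,0,-4,0,0,0,30],[18,0,-6,0,0,0,30],[0,0,-30,0,0,0,30]]]'

```text
clock: 11.05
eef_pos: [0.5501, -0.0706, 0.1087]
tool_rot: [0.746, 0.66, -0.088, 0.038]
ft_force: [0.4, -1.0, -0.4]
grip_width: 0.03
```

Request:
jog_arm --deltas '[[[0,0,-40,0,0,0,30],[0,0,-40,0,0,0,30],[0,0,-40,0,0,0,30],[-30,0,-15,0,0,0,30],[-35,0,0,0,0,0,30]]]'

```text
clock: 11.55
eef_pos: [0.5562, -0.0988, 0.2606]
tool_rot: [0.74, 0.666, -0.086, 0.039]
ft_force: [-0.0, 0.4, -0.3]
grip_width: 0.0304
```

Request:
jog_arm --deltas '[[[-40,0,0,0,0,0,30],[-30,0,0,0,0,0,30],[-15,0,0,0,0,0,30],[0,0,0,0,0,0,30],[0,0,0,0,0,0,30]]]'

```text
clock: 12.05
eef_pos: [0.5496, -0.181, 0.2794]
tool_rot: [0.74, 0.667, -0.084, 0.041]
ft_force: [0.6, -0.6, 0.4]
grip_width: 0.0298
```

```bash
python3 go.py .54 -.158 .25
python3 - <<'E'
from fit import *
im,C=snap('wrist','w9'); both(im,'wrist',C,(.5415,-.1575),(.5415,-.1575),'pics/w9f.png')
im,C=snap('scene','s9'); both(im,'scene',C,(.5415,-.1575),(.5415,-.1575))
g=(.587,.149); both(im,'scene',C,g,g)
cv2.imwrite('pics/v9.png',np.hstack([cv2.resize(im[:,:,::-1],(480,360)),cv2.resize(cv2.imread('pics/w9f.png'),(310,360))]))
E
```

```text
12.05 [ 0.5496 -0.181   0.2794] [[0.097, 0.993, -0.07], [0.979, -0.108, -0.174], [-0.18, -0.051, -0.982]] yaw 84.3 tilt 10.8 tool mm [ 26.9 -10.5  25.6] [-0.22  0.41  0.35  1.54 -0.19  1.46]
wrist stand [ 0.5405 -0.1585] -30.0 pot [ 0.542 -0.161] 0.886 pot-stand mm [ 1.5 -2.5]
scene stand [ 0.5406 -0.1577] -24.2 pot [ 0.543  -0.1595] 0.825 pot-stand mm [ 2.4 -1.8]
scene stand [0.5874 0.1489] -27.5 pot [0.5895 0.152 ] 0.84 pot-stand mm [2.1 3.1]
```

View pics/v9.png

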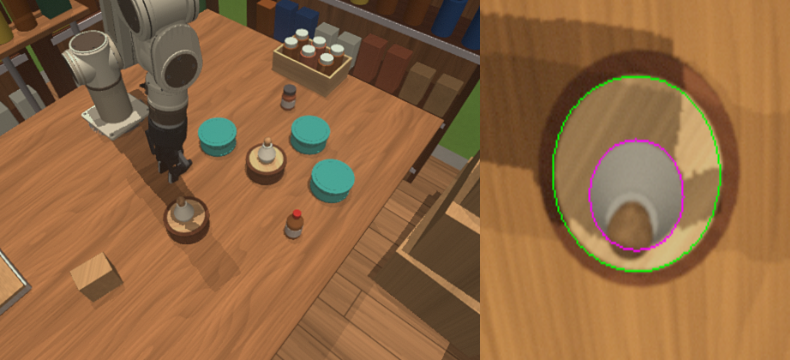

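The two views put the pot 3–5 mm from the middle. I'll move the arm aside for an unobstructed top view, the view with least bias.

Request:
jog_arm --deltas '[[[-45,-10,8,0,0,0,30],[-45,-10,8,0,0,0,30],[-45,-10,8,0,0,0,30],[-45,-10,8,0,0,0,30],[-30,0,5,0,0,0,30]]]'

```text
clock: 12.65
eef_pos: [0.4921, -0.3825, 0.2795]
tool_rot: [0.732, 0.675, -0.084, 0.039]
ft_force: [0.9, -0.7, -0.3]
grip_width: 0.0301
```

Run:
```python
from fit import *
im,C=snap('top','t10'); s,p=both(im,'top',C,(.5425,-.1560),(.5425,-.1560),'pics/t10f.png'); g=(.5862,.1508); both(im,'top',C,g,g)
im2,C=snap('scene','s10'); both(im2,'scene',C,(.5415,-.1575),(.5415,-.1575),'pics/s10f.png')
cv2.imwrite('pics/v10.png',np.hstack([cv2.resize(cv2.imread(f'pics/{k}10f.png')[120:420,120:420],(390,390)) for k in 'ts']))
```

```text
top stand [ 0.5395 -0.157 ] -30.0 pot [ 0.54   -0.1605] 0.892 pot-stand mm [ 0.5 -3.5]
top stand [0.5862 0.1508] -30.0 pot [0.5862 0.1518] 0.882 pot-stand mm [0. 1.]
scene stand [ 0.5404 -0.1576] -27.5 pot [ 0.542  -0.1595] 0.839 pot-stand mm [ 1.6 -1.9]
```

View pics/v10.png

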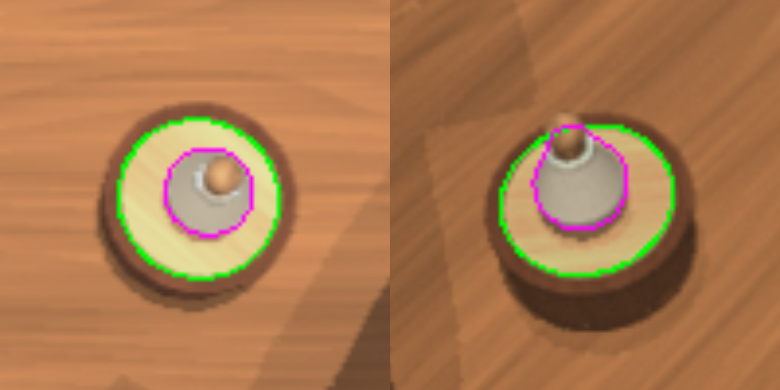

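```bash
python3 -c "
from workcell import *
o=get_obs();print(o['clock'],o['eef_pos'],o['ft_force']);print(job_done())"
```

```text
12.75 [ 0.49225275 -0.38378064  0.27864935] [ 0.63603579  0.78501263 -0.34789139]
the job is handed in; nothing more can be done
None
```

I nudged the off-centre pot from about 31 mm off to roughly 3–5 mm from the middle of its stand (limit 8 mm), and handed the job in at 12.8 s. It took two gentle pushes low on the belly, with the fingertips held 30 mm apart and the tool tilted so its body stayed clear of the pot. The wrist force I read stayed around 2 N. I stopped there because another push risked more than it would gain.

**Pot position:** the last checks, given as pot minus stand centre in (x, y), agree to within a few mm:

| View | Offset (mm) |
|---|---|
| Wrist | (1.5, −2.5) |
| Top, arm out of the way | (0.5, −3.5); about (0.5, −4.5) after correction |
| Scene | (1.6, −1.9); about (−1, −5) after correction |

The corrections use the offset each camera shows for the neat pot, assuming that pot stands exactly in the middle.

**Other checks:**
- **Upright and clear:** the pot looks upright and the hand is well clear.
- **Its stand:** the views disagree slightly on how far it shifted, from about 1–2 mm (wrist, scene) to 4–5 mm (top). All are well under 15 mm.
- **Neat pot and stand:** both measure unmoved, within measurement noise.
- **Other goods:** the syrup, spice jar and tea box look unmoved in the last full scene picture; I did not measure them again.

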